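# Clamp a glued moulding form in the bench clamp

## Task

The wooden moulding form has just been glued: press the bench clamp's sliding jaw down by its brass thumb plate until the foot stands on the dark plug and the tilted arm binds on the bar, so that it stays pressed when you let go, but press gently (no more than about 20 N) so that the glue is not squeezed out. Only then screw the red T-handle tight, about two thirds of a turn clockwise seen from above, and let go. Do not shift the form or disturb the tin and the thread cone beside it.

Things in the scene. Friction and masses are not known exactly. Their poses are not given: they have to be found in the camera images.
- clamp_base: Bench clamp, bolted down: dark steel plate 235 x 110 mm with a cork liner (top 16 mm over the table) and a flat upright steel bar, 22 x 10 mm, top at 189 mm. Origin on the table under the bar; z up. Arm and form reach from the bar along this frame's -x: thumb plate at x = -66 mm, screw axis at x = -140 mm, both y = 0. The thumb plate lies 47 mm lower than the T-handle's middle.
- clamp_jaw (a joint): How far the jaw (the green arm with its head) has slid down the bar from the top, m, positive downward, 0 to 0.07; it starts between 0 and 0.012 and meets the plug at about 0.036. About 3 N of push moves it; friction holds it up when let go.
- jaw_tilt (a joint): Tilt of the green arm on the bar, rad, 0 (square, held by a light spring) to 0.09; grows as the plug lifts the screw's end. From about 0.018 the head jams on the bar: the jaw is bound and stays pressed when let go. That takes 15 to 20 N straight down on the thumb plate; pushing on screw or handle does not tilt the arm. Screwing tight tilts it to about 0.05.
- thumb_plate (a point): Middle of the top face of the brass thumb plate, 26 x 22 mm, let into the top of the green arm (arm 18 mm wide, 22 mm tall), half way between the bar and the screw. Axes as the clamp's when the arm is square.
- handle_grip (a point): Middle of the red T-handle's bar (64 mm long along this point's x, 15 mm wide along its y, 26 mm tall), on the screw's axis; free to grasp from above. z up.
- clamp_handle (a joint): Turn of the T-handle, rad, grows clockwise seen from above; starts between -0.4 and 0.4, stops at 8. Each radian drives the screw 1.6 mm down in the arm; once the jaw is bound the arm's end rises as it tilts, so the handle sinks only about 0.7 mm a radian. It turns with about 0.15 to 0.25 N m and stays where it is left.
- foot_spring (a joint): Compression of the foot's spring, m, 0 to 0.009: it yields 1 mm for each 10 N on the plug, so 0.004 is 40 N. Once the jaw is bound each radian of the handle adds about 7 N, on top of the 6 to 15 N left by the pressing.
- clamp_foot: Black round foot, 26 mm across and 8 mm thick, on a yellow spring under the screw; only it touches the work. Its pressing face is 8 mm under this origin.
- form_board: Loose plywood board of the form, 120 x 92 x 18 mm, lying on the cork liner under the foot. Origin: centre of its underside.
- form_plug: Loose dark wooden plug of the form, 78 x 56 x 30 mm with rounded edges, on the middle of the board with wet glue between; its top is 30 mm over this origin (centre of its underside), 64 mm over the table.
- cement_tin: Yellow and white tin, 76 mm across, 88 mm tall; a bystander. Origin: centre of its underside.
- thread_cone_orange: Orange cone of thread, 62 mm across, 98 mm tall; a bystander. Origin: centre of its underside.

How it is judged:
By the outcome, as a careful person would: the job done as asked, in the order asked, and still so for the second after the job is handed in, with the robot touching nothing.
It also fails if it takes over 72 s, if anything falls off the work surface, if the arm or the gripper's body presses on something with over 40 N, if the wrist force passes 120 N, or if a joint passes its speed limit or range.

## Robot

A 6-joint arm with a two-finger parallel gripper is mounted at the origin on a cart in front of the work surface, level with it; the furniture and walls round the work are solid. World frame = base frame: x ahead of the robot, y to its left, z up, the work surface at z = 0. Lengths are in mm, angles in rad, forces in N, time in s.
With the tool pointing down it reaches from about 275 to 825 mm from the base axis. Payload 5.2 kg.
Tool frame: the origin (TCP) lies at the very end of the fingers, on their centre line; the grasp point (between the pads) lies 19 mm behind it; z points along the fingers, y is the line along which they close (so a half turn about z gives the same grasp; the last joint's range is limited). The gripper opens to 93 mm and grips with 3 to 60 N. Pads are 15 mm wide; open, the fingers measure 128 mm over their backs; the gripper's body (75 mm by 188 mm) begins 65 mm behind the grasp point.
Start: joints at [-0.203, 0.259, 1.535, -0, 1.348, -0.203], TCP at [550.005, 0.023, 218.653] pointing down, gripper open.
Joint ranges: [-3.14, 3.14], [-0.91, 2.08], [0.19, 2.58], [-1.22, 4.36], [0.22, 2.71], [-3.12, 3.12]. Speed limits (rad/s): [2.57, 2.57, 3.14, 3.14, 3.14, 3.14].

## Interface

Orientations are given as [roll, pitch, yaw] about the fixed x, y, z axes, in that order (R = Rz(yaw) Ry(pitch) Rx(roll)).
In Python, from bench import robot gives the robot as it stands. The module is installed in compiled form; this text tells all that it offers. Calls block until the motion is done:
- robot.move_ptp(position, orientation): joint-space move of the TCP to a pose.
- robot.move_linear(position, ori=None, speed=150, f_stop=None): straight line of the TCP; ori=None keeps the orientation; speed is the mean speed in mm/s. With f_stop (N) it stops when the force on the tool has changed by that much, and returns True; else False.
- robot.move_j(angles): joint-space move.
- robot.move_gripper(opening): opening from 0.0 (shut) to 1.0 (fully open); the grip force is fixed at half the most; returns when the fingers have stopped.
- robot.sleep(seconds).
- robot.inverse_kinematics(position, orientation): joint angles nearest the present ones, or None.
- robot.get_image(name): name is "scene" or "side" or "wrist"; returns a dict with "img" (384x512x3 uint8, blue, green, red), "fovy" (degrees; the focal length in pixels is half the picture's height over the tangent of half this angle, whatever the lens; pixels are square), "cx", "cy" (the principal point, pixels), "eye" and "orientation" of the camera in the world. Camera axes: x right, y down, z forward; pixel columns grow to the right and rows downward; lengths in mm; the calibration is good to about 2 mm. A picture is of the moment at which its call begins. There is no depth.
A pose or a line that the arm cannot do raises robot.MotionError and nothing moves.
- robot.hand_in(): hands the job in; it is judged then, once.
Readings, each from a call of its own:
- robot.current_t(): time.
- robot.current_qpos(): joint angles.
- robot.current_joint_vel(): joint speeds.
- robot.current_joint_efforts(): joint torques, N m.
- robot.current_tcp_pos(): TCP position.
- robot.current_eef_rot(): TCP orientation.
- robot.current_contact_force(): force on the tool from outside, world axes, zero at the start.
- robot.current_ft_torque(): the same for the moment, N m.
- robot.current_gripper_width(): opening from 0.0 (shut) to 1.0 (fully open).
- robot.current_finger_force(): force on a finger pad.
Only numpy, scipy, OpenCV 4.12 (cv2) and the standard library are available. Lean on these libraries where they do the work, as an engineer would, in place of code of your own. Each camera call takes 0.05 s, during which the arm holds its last target. There are 200 camera calls.

## Working session

There is one attempt and no reset: what is moved stays moved. The work goes in short steps, each a Python script; the robot and the scene stay as the last script left them, time stands still between calls to the robot, and variables do not carry over. Pictures are saved under pics/ and viewed, at most 12 in all, crops included, and the job is handed in when it is done.

```bash
mkdir -p pics
cat > h.py <<'E'
from bench import robot
import numpy as np, cv2
from scipy.spatial.transform import Rotation as R
def snap(n,f):
    d=robot.get_image(n); cv2.imwrite(f,d['img'])
    print(n,d['fovy'],d['cx'],d['cy'],np.round(d['eye'],1),np.round(d['orientation'],4)); return d
def ray(d,u,v):
    f=d['img'].shape[0]/2/np.tan(np.radians(d['fovy'])/2)
    r=R.from_euler('xyz',d['orientation']).as_matrix()@np.array([(u-d['cx'])/f,(v-d['cy'])/f,1])
    return np.array(d['eye']),r
def at_z(d,u,v,z):
    e,r=ray(d,u,v); return e+r*(z-e[2])/r[2]
def proj(d,p):
    f=d['img'].shape[0]/2/np.tan(np.radians(d['fovy'])/2)
    c=R.from_euler('xyz',d['orientation']).as_matrix().T@(np.array(p)-d['eye'])
    return np.array([d['cx']+f*c[0]/c[2],d['cy']+f*c[1]/c[2]])
E
python3 - <<'E'
from h import *
ims=[]
for n in ("scene","side","wrist"): 
    d=snap(n,f'pics/{n}0.png')
    cv2.imwrite(f'pics/{n}0b.png',cv2.resize(d['img'],(800,600),interpolation=cv2.INTER_CUBIC))
print(robot.current_eef_rot(),robot.current_t())
E
```

```text
scene 48.4580053943011 251.70042130227807 188.33014094402336 [162.8 859.1 732.9] [-2.3172 -0.0157 -2.4716]
side 48.30907868876326 259.73130360749207 197.92961114014085 [ 557.4 1149.7  632. ] [-2.0958  0.0129  3.127 ]
wrist 66.64152074896366 255.86833215658376 193.30586017726776 [549.5  68.4 385.6] [ 2.8955e+00  7.0000e-04 -2.0000e-03]
[-3.14029307e+00 -2.86013968e-04  1.57078270e+00] 0.15
```

View pics/scene0b.png

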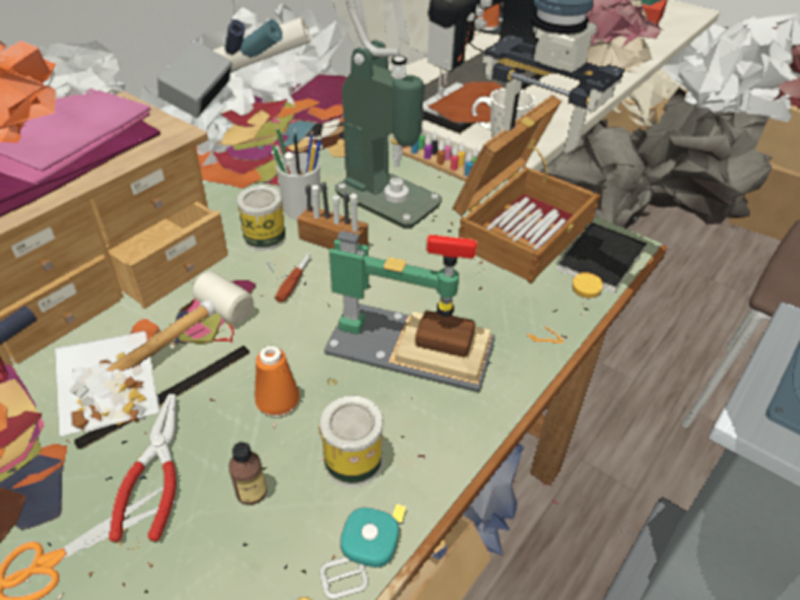

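View pics/wrist0b.png

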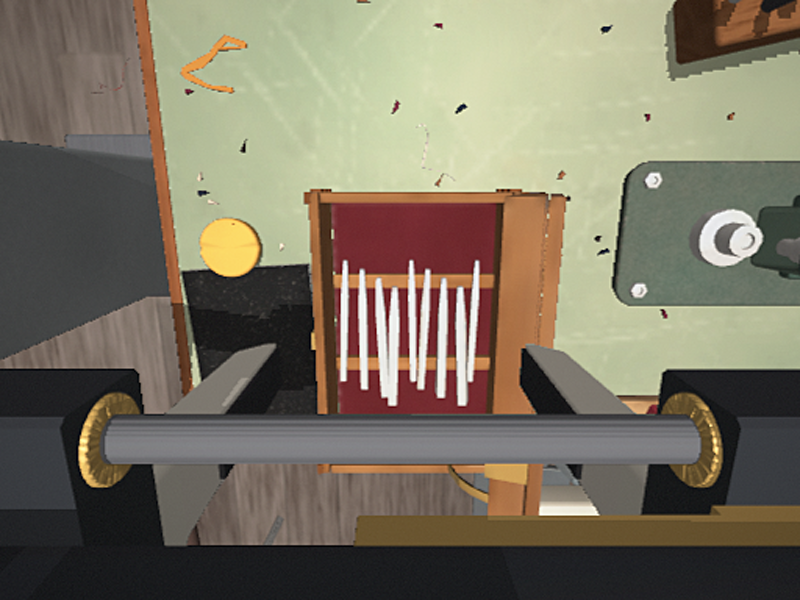

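View pics/side0b.png

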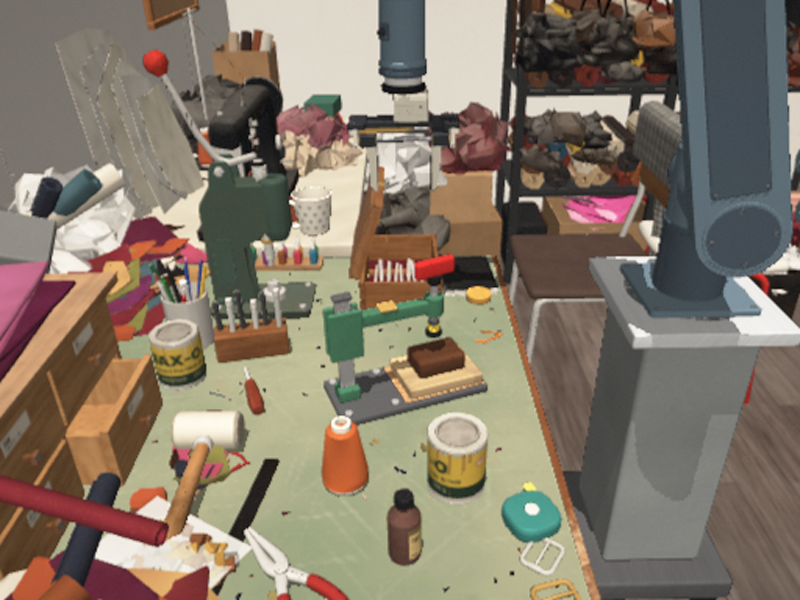

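Scene picture (800x600): thumb plate about (396,265), T-handle middle about (451,246), bar top (348,238), tin (351,435), cone (275,380). Side picture: plate (386,307), handle (435,267), bar top (343,297). I'll triangulate these, then take a closer view with the wrist camera.

```bash
cat >> h.py <<'E'
def tri(obs):
    A=np.zeros((3,3));b=np.zeros(3);rs=[]
    for d,u,v in obs:
        e,r=ray(d,u,v); r=r/np.linalg.norm(r);P=np.eye(3)-np.outer(r,r);A+=P;b+=P@e;rs.append((e,P))
    x=np.linalg.solve(A,b); return x,[np.linalg.norm(P@(x-e)) for e,P in rs]
E
python3 - <<'E'
from h import *
s=robot.get_image('scene');d=robot.get_image('side');k=1.5625
for n,a,b in (('plate',(396,265),(386,307)),('handle',(451,247),(435,267)),('bartop',(348,238),(343,297))):
    print(n,*tri([(s,a[0]/k,a[1]/k),(d,b[0]/k,b[1]/k)]))
print('handle ends?',at_z(s,428/k,244/k,180),at_z(s,475/k,248/k,180))
print('base corners',[at_z(s,u/k,v/k,8).round() for u,v in((326,347),(487,384),(495,335))])
for n,dd,u,v in (('s',s,396,265),('d',d,386,307)):
    for im,U,V in ((dd,u,v),):
        c=im['img'][int(V/k)-70:int(V/k)+70,int(U/k)-70:int(U/k)+90]
        cv2.imwrite(f'pics/c_{n}.png',cv2.resize(c,None,fx=5,fy=4.2,interpolation=cv2.INTER_CUBIC))
print('tin',at_z(s,351/k,415/k,88),'cone',at_z(s,269/k,353/k,98))
E
```

```text
plate [579.91947539 311.92278389 150.89079136] [np.float64(0.21716823144321773), np.float64(0.21716823144326705)]
handle [508.91801529 290.88006216 204.15170898] [np.float64(0.5819429561130867), np.float64(0.5819429561129797)]
bartop [638.08935493 342.04567738 185.71539395] [np.float64(0.16860075531271326), np.float64(0.16860075531262125)]
handle ends? [552.6717321  278.45677545 180.        ] [499.53964585 245.63598268 180.        ]
base corners [array([646., 390.,   8.]), array([424., 299.,   8.]), array([466., 211.,   8.])]
tin [495.35674474 503.97464616  88.        ] cone [635.34593377 501.8410632   98.        ]
```

Run:
```python
from h import *
a=0.38; B=np.array([638,342.]); ux=np.array([np.cos(a),np.sin(a)])
p=B-150*ux
robot.move_ptp([p[0],p[1],300],[np.pi,0,a])
print(robot.current_qpos(),robot.current_tcp_pos(),robot.current_t())
d=snap('wrist','pics/w1.png')
cv2.imwrite('pics/w1b.png',cv2.resize(d['img'],(800,600),interpolation=cv2.INTER_CUBIC))
import pickle;pickle.dump(d,open('w1.pkl','wb'))
```

```text
[ 3.26770377e-01  2.65234076e-01  1.33057078e+00 -2.97883863e-04
  1.54627696e+00  1.51733580e+00] [498.78336929 285.92314758 299.72451656] 1.7667
wrist 66.64152074896366 255.86833215658376 193.30586017726776 [561.2 311.9 467.3] [ 2.8950e+00  3.0000e-04 -1.1926e+00]
```

View pics/w1b.png

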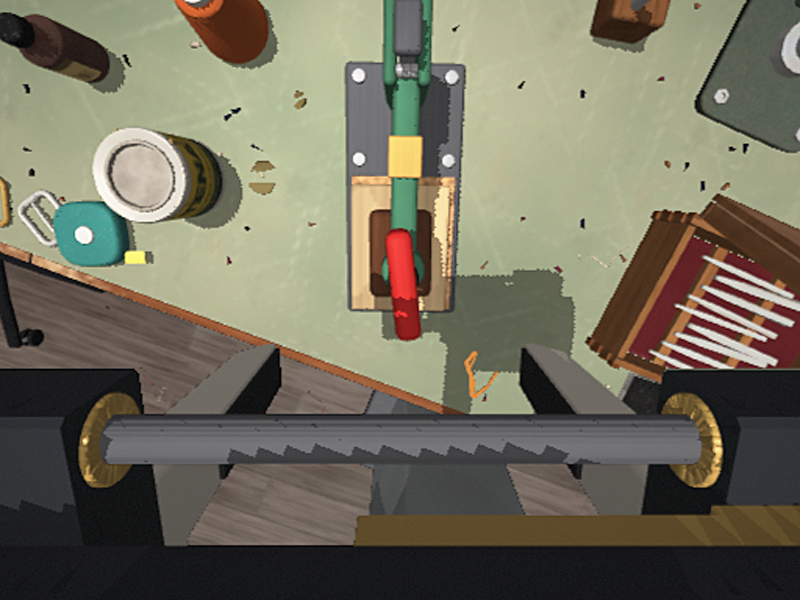

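View pics/c_s.png

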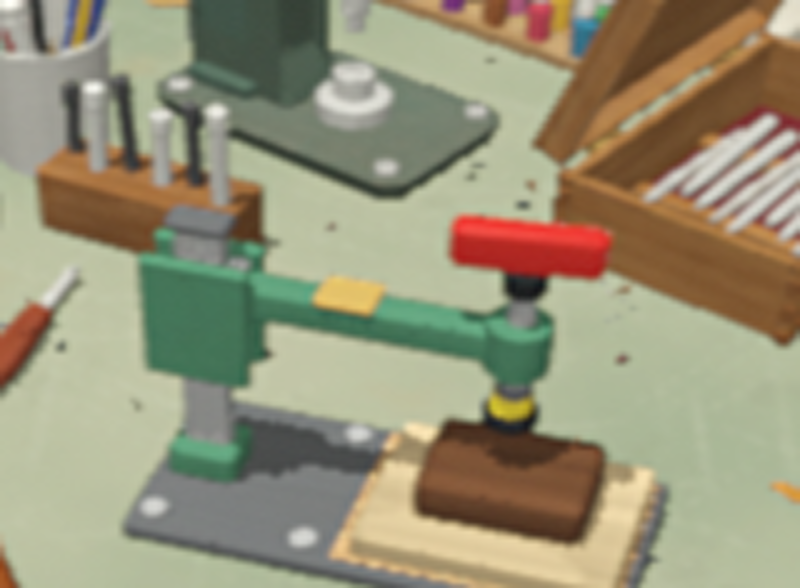

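View pics/c_d.png

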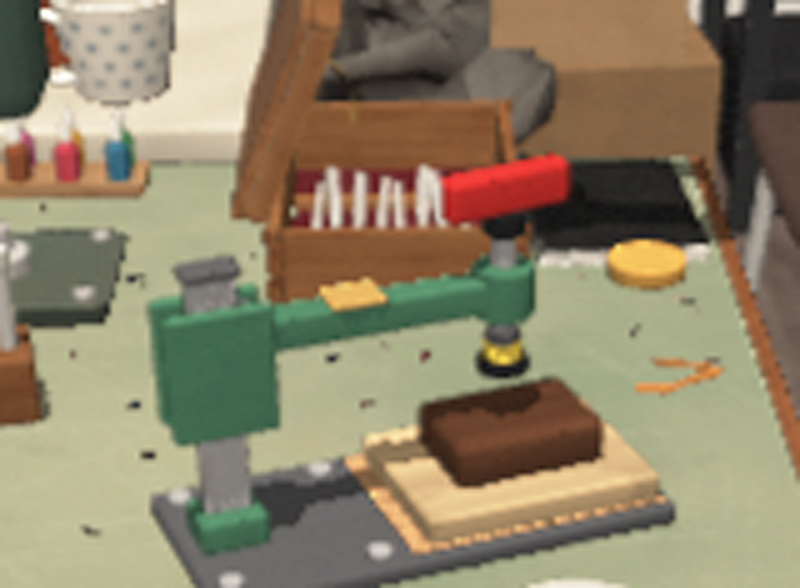

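Wrist picture (800x600): brass plate middle (405,157), red handle's top from about (398,233) to (406,330), base plate bolts (358,75), (452,77), (359,159), (448,160). The crops show the jaw high on the bar with its foot above the plug, and the brass and red centres. Tin at (148,172) is well to the side.

Run:
```python
from h import *
import pickle
w=pickle.load(open('w1.pkl','rb'));s=robot.get_image('scene');d=robot.get_image('side');k=1.5625
S=lambda u,v:(s,183+u/5,99+v/4.2); D=lambda u,v:(d,177+u/5,126+v/4.2); W=lambda u,v:(w,u/k,v/k)
P,e=tri([S(349,295),D(353,294),W(405,157)]);print('plate',P.round(1),np.round(e,1))
H,e=tri([S(530,246),D(507,188)]);print('handle',H.round(1),np.round(e,1))
b=[at_z(w,u/k,v/k,12)[:2] for u,v in((358,75),(452,77),(359,159),(448,160))]
m=(b[0]+b[1])/2-(b[2]+b[3])/2;print('base yaw',np.arctan2(m[1],m[0]))
c=[at_z(w,u/k,v/k,12)[:2] for u,v in((347,64),(464,66),(453,310),(349,310))]
m=(c[0]+c[1]-c[2]-c[3])/2;print('yaw edges',np.arctan2(m[1],m[0]),np.linalg.norm(m),np.linalg.norm(c[0]-c[1]))
m=P[:2]-H[:2];print('P-H yaw',np.arctan2(m[1],m[0]),np.linalg.norm(m))
# red mask -> handle outline
hsv=cv2.cvtColor(w['img'],cv2.COLOR_BGR2HSV)
M=(((hsv[...,0]<6)|(hsv[...,0]>174))&(hsv[...,1]>170)&(hsv[...,2]>90)).astype(np.uint8);M[:140]=0;M[230:]=0;M[:,:240]=0;M[:,290:]=0
top=(M>0)&(hsv[...,2]>200);print(M.sum(),top.sum(),hsv[170,256],hsv[200,262])
# fit handle: project box, maximise IoU over x,y,z,yaw
from scipy.optimize import minimize
bx=np.array([[x,y,z] for x in(-32,32) for y in(-7.5,7.5) for z in(-13,13)])
views=[]
for im in (w,s,d):
    hh=cv2.cvtColor(im['img'],cv2.COLOR_BGR2HSV)
    m=(((hh[...,0]<7)|(hh[...,0]>173))&(hh[...,1]>150)&(hh[...,2]>70)).astype(np.uint8)
    c0=proj(im,[H[0],H[1],H[2]]);g=np.zeros_like(m);cv2.circle(g,tuple(int(t) for t in c0),42,1,-1);m&=g
    n,l,st,_=cv2.connectedComponentsWithStats(m);i=1+np.argmax(st[1:,4]);views.append((im,(l==i)))
    print(st[i])
def cost(q):
    r=0;co,si=np.cos(q[3]),np.sin(q[3])
    pts=np.c_[q[0]+co*bx[:,0]-si*bx[:,1],q[1]+si*bx[:,0]+co*bx[:,1],q[2]+bx[:,2]]
    for im,m in views:
        pp=np.array([proj(im,p) for p in pts]);z=np.zeros(m.shape,np.uint8)
        cv2.fillConvexPoly(z,cv2.convexHull((pp*16).astype(np.int32)),1,shift=4)
        z=z>0;r+=1-(z&m).sum()/(z|m).sum()
    return r
best=min((minimize(cost,[H[0],H[1],H[2],y],method='Nelder-Mead',options=dict(initial_simplex=np.array([H.tolist()+[y]]*5)+np.vstack([np.zeros(4),np.diag([6,6,6,.2])]))) for y in (0.1,.3,.5,.7)),key=lambda r:r.fun)
print('fit',best.x,best.fun)
```

```text
plate [579.3 315.7 154.5] [0.4 0.6 1. ]
handle [509.  289.4 204. ] [0.9 0.9]
base yaw 0.36124766117332774
yaw edges 0.3609944603622628 230.94229407023295 106.48379648514675
P-H yaw 0.35760283330091214 75.00327959646056
1128 594 [  1 194 241] [  1 204 144]
[ 246  146   23   72 1149]
[273 151  32  14 360]
[266 163  25  17 303]
fit [5.10319221e+02 2.89508569e+02 2.02650563e+02 5.08329041e-01] 0.7264563215334636
```

Run:
```python
from h import *
a=0.361; P=[579.3,315.7]
robot.move_gripper(0.0)
robot.move_ptp([*P,240],[np.pi,0,a])
robot.move_linear([*P,175],speed=80); robot.sleep(.3)
F0=robot.current_contact_force();print('F0',np.round(F0,2),robot.current_gripper_width())
r=robot.move_linear([*P,138],speed=15,f_stop=1.5)
print(r,robot.current_tcp_pos().round(2) if hasattr(robot.current_tcp_pos(),'round') else robot.current_tcp_pos(),np.round(np.array(robot.current_contact_force())-F0,2),robot.current_t())
d=snap('wrist','pics/w2.png')
cv2.imwrite('pics/w2b.png',cv2.resize(d['img'],(640,480)))
```

```text
F0 [-0.08 -0.09  0.41] 0.007644669765668739
True [578.74 315.5  156.74] [ 0.19 -0.97 -0.31] 6.4167
wrist 66.64152074896366 255.86833215658376 193.30586017726776 [641.9 340.3 324.2] [ 2.8935e+00  6.0000e-04 -1.2118e+00]
```

View pics/w2b.png

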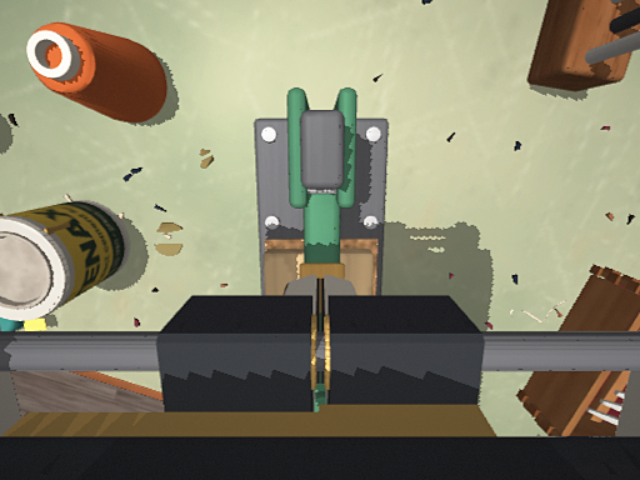

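The fingertips stand centred on the brass plate (322,275), and the tin and cone are clear. Next is a slow press with the force monitored.

Run:
```python
from h import *
P=[579.3,315.7];F0=0.41
z=156.0;log=[]
while z>112:
    robot.move_linear([*P,z],speed=12)
    f=robot.current_contact_force()[2]-F0
    log.append((round(z,2),round(float(robot.current_tcp_pos()[2]),2),round(float(f),2)))
    if f>17: break
    z-= 2.0 if (f<4.5 and z>133) else 0.5 if f<9 else 0.25
print(*log,sep='\n');robot.sleep(.3);print(robot.current_contact_force(),robot.current_t())
```

```text
(156.0, 155.75, 0.0)
(154.0, 153.81, -0.07)
(152.0, 151.83, -0.41)
(150.0, 149.82, -0.37)
(148.0, 147.82, -0.08)
(146.0, 145.81, -0.72)
(144.0, 143.78, -0.38)
(142.0, 141.82, 0.51)
(140.0, 139.81, -0.87)
(138.0, 137.82, -1.06)
(136.0, 135.8, 0.03)
(134.0, 133.84, -1.16)
(132.0, 131.82, -0.62)
(131.5, 131.46, -0.62)
(131.0, 130.99, 0.06)
(130.5, 130.5, 0.59)
(130.0, 130.08, 1.32)
(129.5, 129.81, 3.31)
(129.0, 129.52, 4.43)
(128.5, 129.25, 6.17)
(128.0, 129.02, 6.58)
(127.5, 128.77, 7.94)
(127.0, 128.53, 9.44)
(126.75, 128.49, 10.6)
(126.5, 128.36, 10.26)
(126.25, 128.23, 11.54)
(126.0, 128.14, 11.77)
(125.75, 128.0, 12.76)
(125.5, 127.88, 13.75)
(125.25, 127.78, 14.09)
(125.0, 127.65, 14.95)
(124.75, 127.55, 14.65)
(124.5, 127.45, 15.19)
(124.25, 127.36, 16.75)
(124.0, 127.26, 17.28)
[-5.88138364 -1.84801506 17.29508511] 16.3167
```

Run:
```python
from h import *
o=[]
for n,(u,v) in (('scene',(255,175)),('side',(250,205))):
    d=robot.get_image(n);o.append(cv2.resize(d['img'][v-55:v+65,u-50:u+50],None,fx=4,fy=4,interpolation=cv2.INTER_CUBIC))
cv2.imwrite('pics/p3.png',np.hstack(o))
```

```text
(no output)
```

View pics/p3.png

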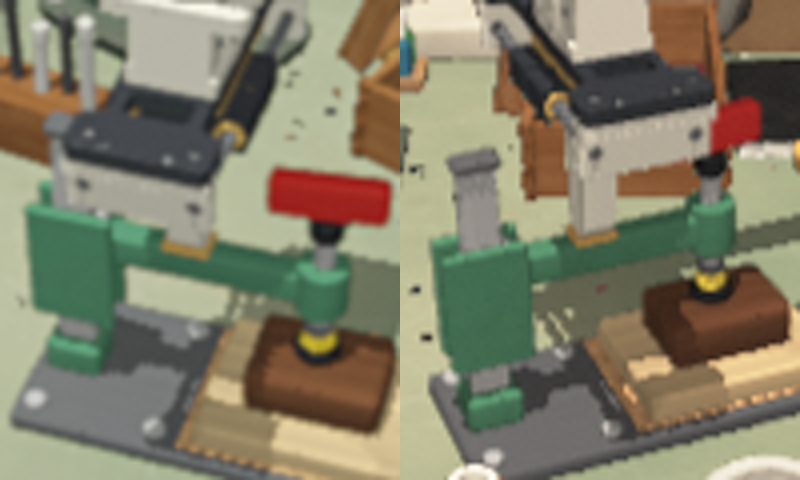

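Left half is the scene crop, right half the side crop: the foot stands on the plug (318,345 left), the fingers are on the brass plate, and the plate has sunk about 3 mm since foot contact. One slight step more, then release.

Run:
```python
from h import *
P=[579.3,315.7]
robot.move_linear([*P,123.75],speed=12); print(robot.current_contact_force()[2]-.41,robot.current_tcp_pos()[2])
for z in (125,126.5,128,129,131,140):
    robot.move_linear([*P,z],speed=12); print(z,robot.current_tcp_pos()[2].round(2),np.round(robot.current_contact_force(),2))
robot.move_linear([*P,240],speed=120)
o=[]
for n,(u,v) in (('scene',(255,175)),('side',(250,205))):
    d=robot.get_image(n);o.append(cv2.resize(d['img'][v-55:v+65,u-50:u+50],None,fx=4,fy=4,interpolation=cv2.INTER_CUBIC))
cv2.imwrite('pics/p4.png',np.hstack(o));print(robot.current_t(),robot.current_qpos())
```

```text
17.05788110593651 127.13932723024426
125 127.36 [-4.15 -0.59 13.44]
126.5 127.58 [-1.44 -0.85  8.7 ]
128 127.75 [0.04 0.66 1.84]
129 128.47 [-0.18  0.7   0.57]
131 131.1 [ 0.02 -0.22  0.1 ]
140 139.92 [-0.64 -0.25  0.1 ]
20.0167 [3.30181697e-01 4.49887530e-01 1.20887944e+00 1.84079193e-05
 1.48707054e+00 1.54002555e+00]
```

View pics/p4.png

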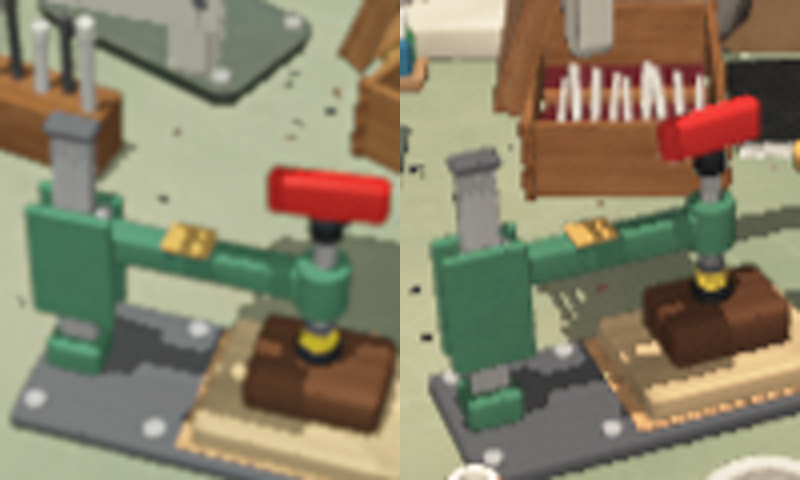

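The jaw stays down after release (foot on the plug at 318,345; the plate sprang back only about 0.6 mm of 3 mm), so it is bound. Next, grasp the handle, which now stands at about z 176.

Run:
```python
from h import *
H=[510.2,289.6]; psi=0.508+np.pi
q=np.array(robot.current_qpos())
robot.move_gripper(0.5)
k=np.array(robot.inverse_kinematics([*H,240],[np.pi,0,psi]));print(k.round(3))
k[5]=(k[5]+np.pi)%(2*np.pi)-np.pi
robot.move_j(k);print(robot.current_tcp_pos(),robot.current_eef_rot(),np.array(robot.current_qpos()).round(3),robot.current_t())
# refit the handle: red pixels in scene/side/wrist
from scipy.optimize import minimize
bx=np.array([[x,y,z] for x in(-32,32) for y in(-7.5,7.5) for z in(-13,13)]);views=[]
for n in ('scene','side','wrist'):
    im=robot.get_image(n);hh=cv2.cvtColor(im['img'],cv2.COLOR_BGR2HSV)
    m=(((hh[...,0]<7)|(hh[...,0]>173))&(hh[...,1]>150)&(hh[...,2]>70)).astype(np.uint8)
    g=np.zeros_like(m);cv2.circle(g,tuple(int(t) for t in proj(im,[*H,176])),45,1,-1);m&=g
    c,l,st,_=cv2.connectedComponentsWithStats(m);i=1+np.argmax(st[1:,4]);print(n,st[i])
    if n!='wrist' : views.append((im,l==i))
    cv2.imwrite(f'pics/h_{n}.png',im['img'])
def cost(q):
    r=0;co,si=np.cos(q[3]),np.sin(q[3])
    pts=np.c_[q[0]+co*bx[:,0]-si*bx[:,1],q[1]+si*bx[:,0]+co*bx[:,1],q[2]+bx[:,2]]
    for im,m in views:
        pp=np.array([proj(im,p) for p in pts]);z=np.zeros(m.shape,np.uint8)
        cv2.fillConvexPoly(z,cv2.convexHull((pp*16).astype(np.int32)),1,shift=4);z=z>0
        r+=1-(z&m).sum()/(z|m).sum()
    return r
x0=np.array([*H,176.5,.508])
b=minimize(cost,x0,method='Nelder-Mead',options=dict(initial_simplex=x0+np.vstack([np.zeros(4),np.diag([6,6,6,.2])])));print(b.x,b.fun)
```

```text
[ 0.326  0.312  1.409  0.     1.42  -1.753]
[510.2446156  289.61016423 239.99143463] [-3.14159028e+00  8.35363794e-06 -2.63392213e+00] [ 0.326  0.312  1.409 -0.     1.42  -1.752] 23.675
scene [272 162  30  14 338]
side [264 174  26  17 293]
wrist [ 245  167   20   80 1425]
[512.05329142 285.20648416 172.64574234   0.63449195] 0.5444188428059397
```

View pics/h_wrist.png

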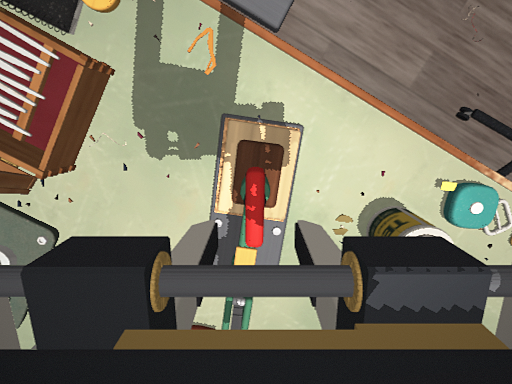

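Wrist picture: the red handle runs vertically, columns 245 to 265, rows 167 to 247, centred on the tool's line midway between the fingers and aligned within about 0.05 rad. Grasping now.

Run:
```python
from h import *
H=[510.2,289.6]
F0=np.array(robot.current_contact_force());T0=np.array(robot.current_ft_torque())
print(robot.move_linear([*H,157],speed=80,f_stop=6))
robot.move_gripper(0.0);robot.sleep(.2)
print(robot.current_gripper_width()*93,robot.current_finger_force(),np.round(robot.current_contact_force()-F0,2),np.round(robot.current_ft_torque()-T0,3),robot.current_tcp_pos(),robot.current_t())
```

```text
False
18.66289480524409 30.000303089618683 [ 1.2  -4.36  1.07] [-0.883 -0.367  0.042] [510.61354459 289.08841006 157.14841314] 25.8
```

Run:
```python
from h import *
H=[510.2,289.6];psi=0.508+np.pi;N=12;T=4.25;z0=157
for i in range(1,N+1):
    t=T*i/N
    k=np.array(robot.inverse_kinematics([*H,z0-0.7*t],[np.pi,0,psi-t]))
    q=np.array(robot.current_qpos()); k[5]=q[5]+(k[5]-q[5]+np.pi)%(2*np.pi)-np.pi
    if abs(k-q).max()>.6 or abs(k[5])>3.1: print('odd',k,q);break
    robot.move_j(k)
    f=robot.current_contact_force();m=robot.current_ft_torque()
    print(round(t,2),np.round(f,1),np.round(m,2),round(robot.current_gripper_width()*93,1),round(robot.current_qpos()[5],3),round(robot.current_t(),1))
    if np.linalg.norm(f)>45: print('stop');break
d=robot.get_image('scene');e=robot.get_image('side')
cv2.imwrite('pics/p5.png',np.hstack([cv2.resize(x['img'][v-65:v+65,u-50:u+50],None,fx=4,fy=4,interpolation=cv2.INTER_CUBIC) for x,u,v in((d,270,175),(e,265,205))]))
```

```text
0.35 [ 2.4 -3.5  2.1] [-0.69 -0.45  0.03] 18.4 -1.402 26.2
0.71 [ 3.1 -2.3  2.1] [-0.54 -0.58  0.06] 18.2 -1.049 26.7
1.06 [ 4.2 -0.4  2. ] [-0.24 -0.79  0.12] 18.4 -0.696 27.1
1.42 [5.5 0.3 1.1] [-0.02 -0.85  0.13] 18.5 -0.34 27.5
1.77 [ 6.4  1.6 -0.3] [ 0.06 -1.    0.06] 18.6 0.014 28.0
2.12 [ 7.7  0.8 -0.5] [ 0.19 -1.19  0.11] 18.5 0.368 28.4
2.48 [ 7.7  0.3 -1.5] [ 0.21 -1.41  0.13] 18.7 0.722 28.8
2.83 [ 9.4  0.4 -1.1] [ 0.06 -1.59  0.08] 18.8 1.077 29.3
3.19 [ 9.5  0.2 -2. ] [-0.11 -1.72  0.09] 18.4 1.431 29.7
3.54 [ 9.  -1.8 -1.8] [-0.3  -1.72  0.07] 18.4 1.785 30.1
3.9 [ 9.8 -3.  -1.4] [-0.58 -1.7   0.1 ] 18.3 2.139 30.6
4.25 [10.1 -3.  -1.7] [-0.68 -1.51  0.09] 18.8 2.493 31.0
```

View pics/p5.png

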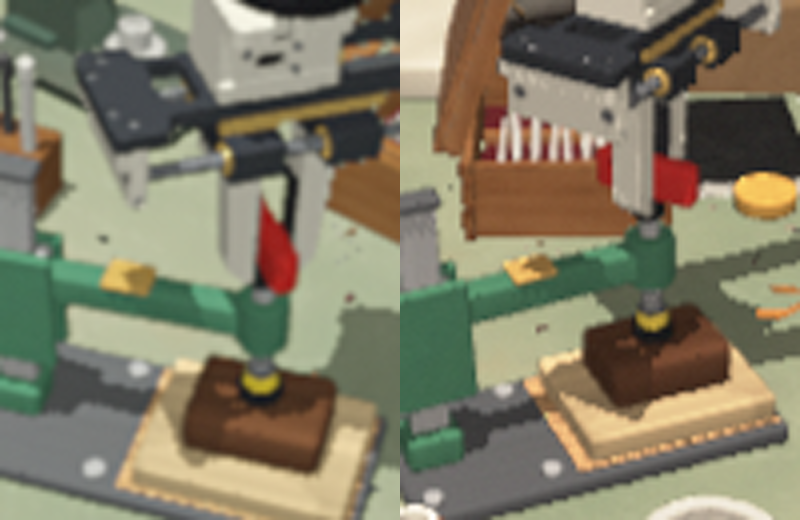

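The handle turned with the gripper and the foot stays on the plug. I'll ease the side load, open the gripper, retreat upward and check.

Run:
```python
from h import *
p=np.array([510.2,289.6,157-0.7*4.25])
p[:2]+=[1.3,-.4];robot.move_linear(p,speed=10);print(np.round(robot.current_contact_force(),1))
robot.move_gripper(0.5);robot.sleep(.2);print(np.round(robot.current_contact_force(),1))
robot.move_linear([p[0],p[1],250],speed=80)
q=np.array(robot.current_qpos());q[0]-=.5;robot.move_j(q)
d=robot.get_image('scene');e=robot.get_image('side')
cv2.imwrite('pics/p6.png',np.hstack([cv2.resize(x['img'][v-75:v+75,u-50:u+50],None,fx=4,fy=4,interpolation=cv2.INTER_CUBIC) for x,u,v in((d,265,180),(e,260,205))]))
print(robot.current_t())
```

```text
[ 6.9 -1.9  0. ]
[ 0.5  0.6 -0.3]
34.8167
```

View pics/p6.png

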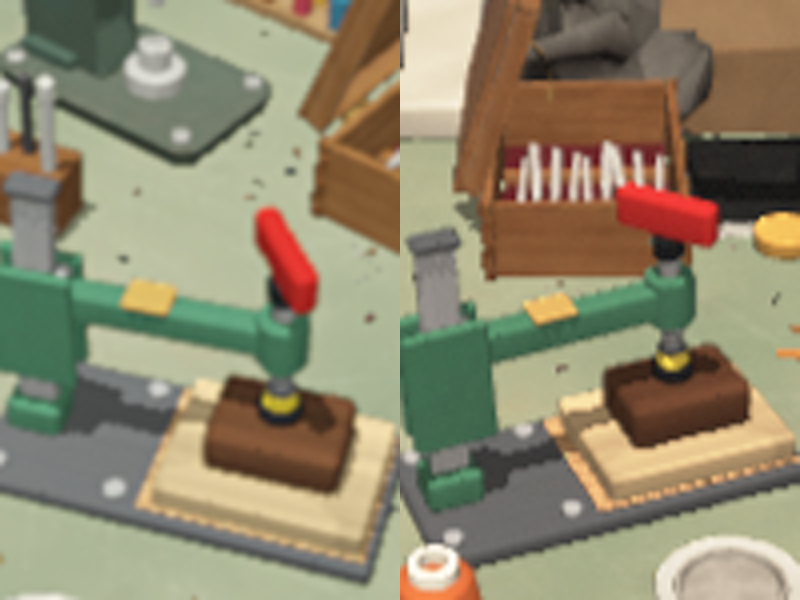

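Both crops show the handle free and turned, the foot on the plug, the arm tilted and the form in place. I'll check the handle angle numerically against the expected −0.60 (mod π), and hand in if it agrees.

Run:
```python
from h import *
s=robot.get_image('scene');d=robot.get_image('side')
# ends of the bar read off p6 (top-face ends), scene origin (215,105), side (210,130)
A,ea=tri([(s,215+268/4,105+222/4),(d,210+(632-400)/4,130+203/4)])
B,eb=tri([(s,215+303/4,105+285/4),(d,210+(707-400)/4,130+222/4)])
v=A-B;y=np.arctan2(v[1],v[0]);print(A.round(1),B.round(1),np.linalg.norm(v),'yaw',y,np.round(ea+eb,1))
err=(y+0.60+np.pi/2)%np.pi-np.pi/2;print('err',err)
if abs(err)<.3: print(robot.hand_in())
```

```text
[532.8 276.2 173.9] [491.1 305.3 175.1] 50.9424333786729 yaw -0.6090840987395072 [2.6 2.6 1.3 1.3]
err -0.00908409873950733
the job is handed in; nothing more can be done
None
```

I pressed the jaw down at about 17 N and it stayed down when released, turned the T-handle 4.25 rad (about two thirds of a turn) clockwise, let go with the form still in place in the last pictures, and handed the job in at about 35 s; I judged the binding from how little the plate sprang back and did not re-measure the tin and thread cone.

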